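# Fit the sample carousel onto the analyser's drive and load the last specimen

## Task

Lift the sample carousel by its handle, set it on the analyser's spindle and turn it under light pressure (never bear on the spindle with more than 25 N) until the slots in its foot drop over the drive dogs and it sits fully home on its seat, its plate flush with the rim around it. Then stand the loose 32 mm metal disc flat in the carousel's one empty cup and let everything go. Leave the larger steel disc, the jar and the brush where they are.

Things in the scene. Friction and masses are not known exactly. Their poses are not given: they have to be found in the camera images.
- analyser: White bench analyser, fixed. Origin at bench level under the upright spindle axis; z up. Body x -125 to 125, y -120 to 240 mm, deck 79 mm high; black measuring head at y 121 to 239 mm, 179 mm high. A round aluminium rim (radius 92 to 100 mm) around the spindle rises to 109 mm; the space inside it is free for the carousel's plate.
- seat (a point): Centre of the top face of the steel seat (radius 32 mm, 85 mm above the bench) on the spindle axis. The carousel's foot rests here when it is fully home; the carousel plate's top is then flush with the rim.
- spindle: Sprung upright spindle in the middle of the seat; origin on its axis at seat height. It yields downward up to 2.5 mm (5 N starts it, 11 N at its stop). It carries a cross of four steel drive dogs, 90 degrees apart, each 7.4 mm wide, reaching 19 mm from the axis, 8 mm high. The dogs turn about the axis with a drag of 0.15 N m; they stopped at any angle, which this pose does NOT tell.
- pin_tip (a point): Top of the spindle's round pilot pin, on the axis, 16 mm above the seat: 12.8 mm diameter, its top 5 mm tapered to 5 mm across. It centres the carousel's foot.
- carousel: Round sample carousel, loose on the bench, about 0.6 kg, 76 mm high, z up. Origin on its axis at the underside of the foot. Foot 0 to 18 mm, aluminium plate (168 mm diameter) 18 to 24 mm, six grey cups 11 mm high, 42 mm wide, 60 mm from the axis; five hold discs that stand up to 46 mm; in the middle a post (radius 9 mm) with the handle.
- handle (a point): Centre of the carousel's black handle fin, 62 mm above the underside of the foot on the carousel's axis. The fin is 40 mm long (along this x), 12 mm thick (along this y) and 28 mm high. Axes as the carousel's.
- foot (a point): Centre of the underside of the carousel's square 44 mm steel foot; axes as the carousel's. A cross slot along x and y, 10.4 mm wide and 18 mm deep, fits the dogs in any of four positions (play about 0.08 rad either way); the pin fits in the middle with about 1 mm of play. Riding unkeyed on the dogs it stands 5.5 to 8 mm above the seat; keyed, it goes down onto the seat.
- cup (a point): Centre of the floor of the carousel's only empty cup: 60 mm from the axis along the carousel's +y, 24 mm above the underside of the foot. Cup inner diameter 36 mm, 11 mm deep, wall 3 mm.
- specimen (a point): Centre (half-way up) of the loose specimen: a plain metal disc 32 mm in diameter and 22 mm high standing flat on the bench, about 50 g. z is its axis.
- disc: The same loose specimen disc; origin at the centre of its underside.
- standard: Bystander: larger dark steel disc, 50 mm diameter, 30 mm high. Origin at the centre of its underside.
- jar: Bystander: white plastic jar with a black cap, 60 mm diameter, 75 mm high. Origin at the centre of its underside.
- brush: Bystander: bench brush lying on the bench, about 200 mm long along its x.
Mind the look-alikes: they are no part of the job. Of the things shaped like the disc, the bare steel one is meant.

How it is judged (in metres and radians):
On the way, in this order (a step that is already met when the one before it is completed fails the run):
1. the carousel is keyed on the drive and fully home on its seat (z of foot in the frame of seat between -0.003 and 0.002 m and horizontal distance between foot and seat below 0.004 m and angle between carousel's own z axis and vertical below 0.04 rad), for 0.2 s.
2. the loose disc is flat in the empty cup (distance between disc and cup below 0.004 m and angle between disc's own z axis and vertical below 0.08 rad), for 0.2 s.
At the end, for the whole second after the job is handed in: The carousel's foot is on the seat (within 2 mm in height, 4 mm sideways, level within 0.04 rad), the loose disc stands on the floor of the empty cup (underside within 4 mm of the floor's centre, tilted less than 0.08 rad), and both are at rest (all of step 1 and all of step 2 and linear speed of each of carousel, disc below 0.02 m/s); the robot touches nothing.
It fails at once if the spindle bears more than 25 N from the carousel (contact force between carousel and spindle above 25 N).
It fails at once if a bystander (larger steel disc, jar or brush) is moved more than 20 mm (distance of any of standard, jar, brush from where it was at the start of the episode above 0.02 m).
It also fails if it takes over 64 s, if anything falls off the work surface, if the arm or the gripper's body presses on something with over 40 N, if the wrist force passes 120 N, or if a joint passes its speed limit or range.

## Robot

A 6-joint arm with a two-finger parallel gripper is mounted at the origin on the work surface. World frame = base frame: x ahead of the robot, y to its left, z up, the work surface at z = 0. Lengths are in mm, angles in rad, forces in N, time in s.
With the tool pointing down it reaches from about 275 to 750 mm from the base axis. Payload 10.2 kg.
Tool frame: the origin (TCP) lies at the very end of the fingers, on their centre line; the grasp point (between the pads) lies 19 mm behind it (ctrl.grip_depth is the distance from the TCP to the grasp point, in mm); z points along the fingers, x is the direction in which the jaws open and shut, and the axes are right-handed (so a half turn about z gives the same grasp; the last joint's range is limited). The gripper opens to 85 mm and grips with 20 to 120 N. Pads are 22 mm wide; open, the fingers measure 114 mm over their backs; the gripper's body (76 mm by 85 mm) begins 54 mm behind the grasp point. The pads swing forward as they close: fully open they stand 13 mm farther back than shut.
Start: joints at [0.96, 0.313, 1.498, -0, 1.331, -0.223], TCP at [198.543, 486.016, 210.194] pointing down, gripper open.
Joint ranges: [-2.94, 2.94], [-0.97, 2.17], [0.19, 2.56], [-1.23, 4.37], [0.02, 3.11], [-2.88, 2.88]. Speed limits (rad/s): [2.39, 2.39, 3.01, 3.14, 3.14, 3.14].

## Interface

Orientations are given as a unit quaternion [w, x, y, z].
In Python, from rig import ctrl gives the robot as it stands.
- The arm moves only by the tool play_rows, never from a script. Its argument "motion" is a list of rows, each a list of 2 entries, a list of its own where there are three numbers: the shift along the tool's x, y, z in mm, then the turn, a rotation vector about the tool's x, y, z in degrees. A call has 1 to 20 rows; each row shifts and turns the commanded pose from where the row before left it, along the tool's axes as they then stand; what a row does not reach is not made up. A row lasts 1/12 s, in which the tool goes at most 41.7 mm and 7.16 degrees, less where a joint would pass 70% of its speed; a pose out of reach is approached as far as the arm can. A call with a gripper value outside its range is refused whole. "fingers" is the finger opening in mm, from 0 to 85.4, set as the call begins (left out, the last holds). The fingers move at their own pace and stop on an object; "squeeze" is the grip in N (left out, the last holds). Time passes only in rows, so rows that do not move let the fingers close. It gives the time, the measured TCP pose, the force and the opening at its end, in the units of the state.
- ctrl.sense(): the state, without advancing time (a new reading comes with each control period).
- ctrl.capture(name): name is "side" or "top"; returns the picture (480x640x3 uint8, red, green, blue); there is no depth.
- ctrl.get_calibration(name): a dict with "K" (3x3 intrinsics, pixels), "k1" (the pictures are not rectified: a ray, as slopes to the right and down, at radius r is drawn at 1 + k1 r^2 times it, then the intrinsics apply), "R" (3x3) and "t" (3): a world point X has camera coordinates R X + t. Camera axes: x right, y down, z forward; pixel columns grow to the right and rows downward; lengths in mm; the calibration is good to about 2 mm. A picture is of the moment at which its call begins. get_calibration takes no time and is no camera call.
- ctrl.finish_job(): hands the job in, once; it reports no verdict.
Trained networks look in the newest picture that a camera, given by its name, has taken for a name from the list of things; names that differ only in an ending like _2 or _b are one class to them, and where a whole thing is asked for, a point or a joint stands for the part that bears it (a point fixed in the world has none). Each returns a list of dicts, best first, with "p" (0 to 1); they miss things now and then, are a little off and sometimes report something else, mostly with a low value. They report only what shows in the picture. A call takes as long as a camera call. They do not tell look-alikes from the thing itself.
- ctrl.spot_in(camera, name): "position" ([column, row] as shares, 0 to 1, of the picture: columns of its width, rows of its height, amid what is visible of it).
The state is a dict: "time_s": time; "joints": joint angles; "dq": joint speeds; "tau": joint torques, N m; "eef_pos": TCP position; "ee_rot": TCP orientation; "force": force on the tool from outside, world axes, zero at the start; "wrist_torque": the same for the moment, N m; "grip_width": opening from 0.0 (shut) to 1.0 (fully open).
Only numpy, scipy, OpenCV 4.12 (cv2) and the standard library are available. Lean on these libraries where they do the work, as an engineer would, in place of code of your own. Each camera call takes 0.05 s, during which the arm holds its last target. There are 200 camera calls.

## Working session

There is one attempt and no reset: what is moved stays moved. The work goes in short steps, Python scripts to look and compute and a tool call to move; the robot and the scene stay as the last step left them, time stands still between calls to the robot, and variables do not carry over. Pictures are saved under pics/ and viewed, about 8 in all and at most 12, crops included, and the job is handed in when it is done.

Besides the shell and the picture viewer there is one more tool, called after "Request:" as name(argument=value, ...) on one line, values as JSON. play_rows: Moves the arm, as the interface text tells. Its arguments: {"type":"object","properties":{"motion":{"type":"array"},"fingers":{"type":"number"},"squeeze":{"type":"number"}},"required":["motion"]}

```bash
mkdir -p pics; ls
cat > h.py <<'E'
import numpy as np, cv2
from rig import ctrl
from scipy.spatial.transform import Rotation as Ro
def save(cam,name):
    im=ctrl.capture(cam); cv2.imwrite(f'pics/{name}.png',im[:,:,::-1]); return im
def ray(cam,px):
    c=ctrl.get_calibration(cam);K=np.array(c['K']);k=c['k1']
    R=np.array(c['R']);t=np.array(c['t'])
    d=np.array([(px[0]-K[0,2])/K[0,0],(px[1]-K[1,2])/K[1,1]]);u=d.copy()
    for _ in range(20): u=d/(1+k*(u@u))
    return -R.T@t, R.T@np.array([u[0],u[1],1.])
def atz(cam,px,z):
    o,d=ray(cam,px); return o+d*(z-o[2])/d[2]
def proj(cam,X):
    c=ctrl.get_calibration(cam);K=np.array(c['K'])
    x=np.array(c['R'])@np.array(X,float)+np.array(c['t']);u=x[:2]/x[2];u=u*(1+c['k1']*(u@u))
    return K[:2,:2]@u+K[:2,2]
def tri(p1,p2):
    (a,d),(b,e)=ray('top',p1),ray('side',p2)
    s=np.linalg.lstsq(np.c_[d,-e],b-a,rcond=None)[0]
    P,Q=a+d*s[0],b+e*s[1]; return (P+Q)/2,np.linalg.norm(P-Q)
def spot(cam,n):
    return [(round(r['p'],2),np.round(np.array(r['position'])*[640,480],1)) for r in ctrl.spot_in(cam,n)[:3]]
E
python3 - <<'E'
from h import *
for c in('top','side'):
    save(c,c+'0')
    k=ctrl.get_calibration(c);print(c,np.round(k['K'],0).tolist(),k['k1'],np.round(-np.array(k['R']).T@k['t']))
    for n in['seat','pin_tip','carousel','handle','cup','specimen','disc','standard','jar','brush']: print(n,spot(c,n))
print(ctrl.sense())
a=cv2.imread('pics/top0.png');b=cv2.imread('pics/side0.png')
E
```

```text
pics
top [[602.0, 0.0, 309.0], [0.0, 602.0, 237.0], [0.0, 0.0, 1.0]] -0.18906142422958291 [ 336. -126. 1408.]
seat [(0.96, array([151.1, 249.9])), (0.21, array([342.1, 271.2]))]
pin_tip [(0.61, array([182.3, 249.7]))]
carousel [(0.64, array([345.3, 276.6]))]
handle [(0.83, array([343.2, 272.2])), (0.31, array([365.2, 212.6]))]
cup [(0.83, array([341. , 274.3]))]
specimen [(0.73, array([415. , 281.6])), (0.47, array([423. , 337.7])), (0.45, array([423.7, 305.6]))]
disc [(0.74, array([424. , 310.1])), (0.7, array([422.4, 343.3])), (0.47, array([416.1, 278.6]))]
standard []
jar [(0.79, array([297. , 170.8]))]
brush [(0.67, array([365.6, 210.3]))]
side [[483.0, 0.0, 319.0], [0.0, 483.0, 248.0], [0.0, 0.0, 1.0]] 0.028640200727635356 [ 381. -704.  735.]
seat [(0.86, array([244.9, 157.7]))]
pin_tip [(0.62, array([246.5, 167.5])), (0.27, array([297.3, 420.5]))]
carousel [(0.91, array([295. , 316.5]))]
handle [(0.73, array([297.4, 312.3])), (0.2, array([296.7, 420.3]))]
cup [(0.88, array([295.5, 318.8]))]
specimen [(0.75, array([330.5, 392.8])), (0.67, array([295.8, 420. ])), (0.65, array([29
[... 227 characters left out ...]
))]
{'time_s': 1.1, 'joints': array([ 9.59631066e-01,  3.12904702e-01,  1.49770646e+00, -7.31512636e-06,
        1.33103078e+00, -2.23385768e-01]), 'dq': array([ 2.45430805e-05, -9.74571322e-04,  1.36514060e-04, -2.73135755e-04,
       -1.08266785e-03, -1.20484494e-03]), 'tau': array([-1.57120652e-03, -4.12173200e+01, -2.59895951e+01, -3.46067663e-04,
        6.45166492e-04,  1.07069596e-05]), 'eef_pos': array([198.52313474, 486.01206002, 210.18933354]), 'ee_rot': array([ 1.21840368e-05,  8.30100025e-01,  5.57614515e-01, -2.17160903e-05]), 'force': array([ 0.57965627, -0.39992738,  0.29576954]), 'wrist_torque': array([-0.01222502, -0.00907989, -0.04110673]), 'grip_width': 0.9996602119301808}
```

View images.

View pics/top0.png

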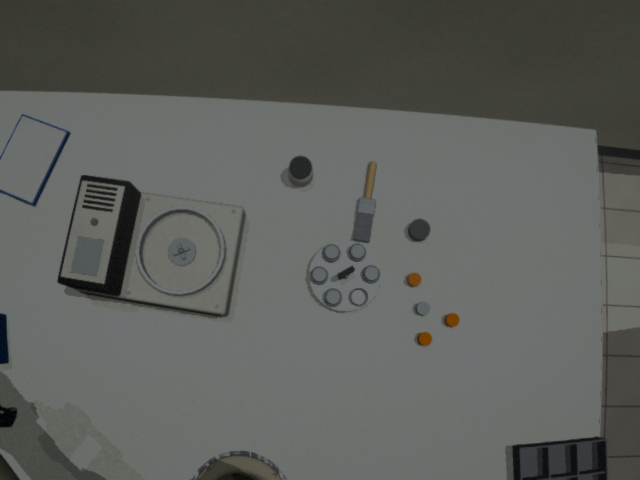

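View pics/side0.png

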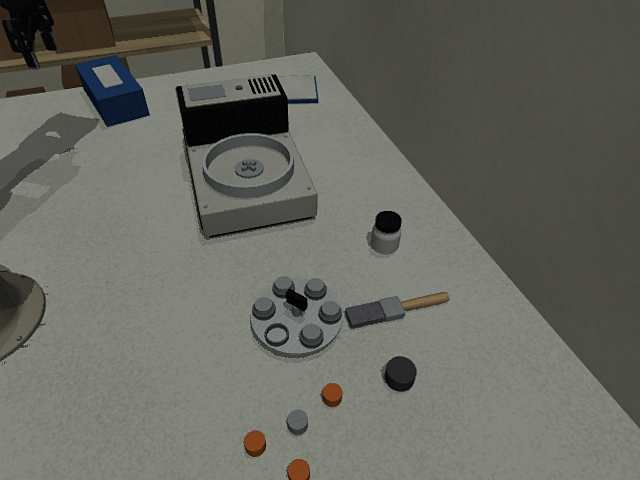

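Bare steel disc at top (422,309) / side (297,422); the three orange discs at (414,280), (452,320), (425,339) are look-alikes, and the dark one at (419,230) is the standard. The bare grey one fits the description. The empty cup is at top (358,297). I'll confirm these in one crop.

Run:
```python
from h import *
a=cv2.imread('pics/top0.png');b=cv2.imread('pics/side0.png')
def cr(im,x,y,w,h,f): return cv2.resize(im[y:y+h,x:x+w],None,fx=f,fy=f,interpolation=cv2.INTER_CUBIC)
m=np.vstack([np.hstack([cr(a,300,235,100,75,4),cr(a,130,205,100,75,4)]),np.hstack([cr(b,243,270,100,75,4),cr(b,230,145,40,30,10)])])
m=cv2.convertScaleAbs(m,alpha=1.5); m[300-0:300+120,0:0+1]=0
cv2.imwrite('pics/m0.png',m)
cv2.imwrite('pics/m0b.png',np.hstack([cr(a,400,265,60,80,6),cr(b,235,375,110,100,4.8)]))
for n,p,q,z in[('handle',(344,272),(297,299),76),('disc',(422,309),(297,422),11),('cup',(358,297),(276,335),30),('seat',(181,252),(249,168),100)]:
    X,e=tri(p,q);print(n,X.round(1),e.round(1),atz('top',p,z).round(1),atz('side',q,z).round(1))
```

```text
handle [ 541.9 -198.5   58. ] 0.7 [ 538.8 -197.4   76. ] [ 538.  -211.9   76. ]
disc [ 474.7 -388.9    9.9] 0.8 [ 474.2 -388.7   11. ] [ 474.9 -389.4   11. ]
cup [ 490.3 -236.    25.5] 0.7 [ 490.1 -235.6   30. ] [ 489.2 -239.    30. ]
seat [557.2 172.   80.4] 1.7 [553.  167.6 100. ] [552.8 145.8 100. ]
```

View pics/m0.png

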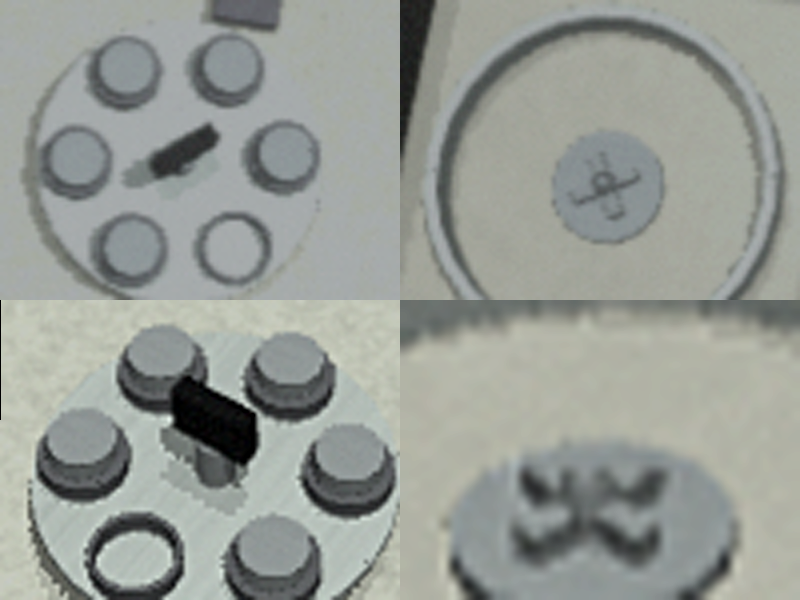

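View pics/m0b.png

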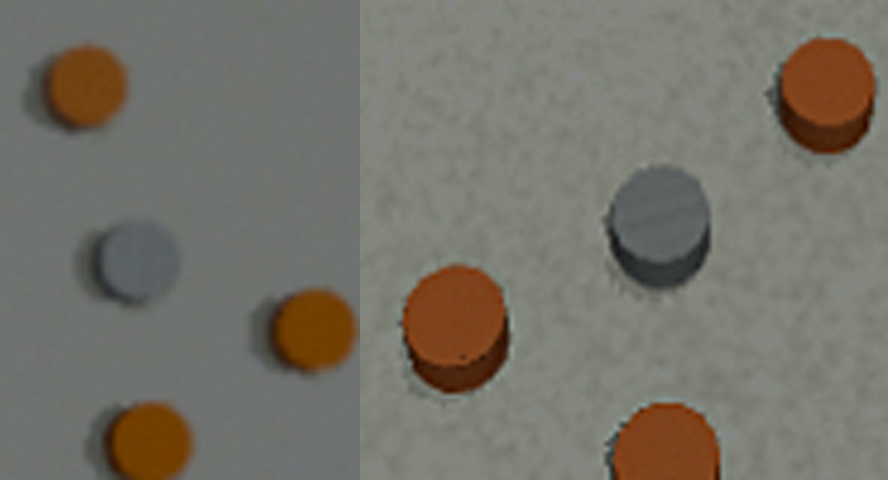

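The crops show the bare grey disc clearly set apart from the orange ones, and the empty cup at top (358,297). The dogs are visible at top (182,251). Next I'll fit the known shapes for precise poses.

```bash
cat >> h.py <<'E'
from scipy.optimize import minimize
def circ(x,y,z,r,n=90):
    a=np.linspace(0,2*np.pi,n,endpoint=False);return np.c_[x+r*np.cos(a),y+r*np.sin(a),0*a+z]
def projn(c,X):
    K=np.array(c['K']);x=X@np.array(c['R']).T+np.array(c['t']);u=x[:,:2]/x[:,2:];u=u*(1+c['k1']*(u**2).sum(1,keepdims=True))
    return u*[K[0,0],K[1,1]]+K[:2,2]
def fit(cam,png,model,p0,ranges,s=1.0):
    g=cv2.cvtColor(cv2.imread(png),cv2.COLOR_BGR2GRAY).astype(np.float32);g=cv2.GaussianBlur(g,(0,0),s)
    m=np.sqrt(np.hypot(cv2.Sobel(g,5,1,0),cv2.Sobel(g,5,0,1)));c=ctrl.get_calibration(cam)
    def f(p):
        q=projn(c,model(p)).astype(np.float32)
        return -float(cv2.remap(m,q[None,:,0],q[None,:,1],1).mean())
    from scipy.optimize import differential_evolution as DE
    r=DE(f,[(a-b,a+b) for a,b in zip(p0,ranges)],seed=1,maxiter=80,popsize=20,tol=1e-6)
    return r.x.round(2),round(r.fun,2)
def m_an(p): return np.vstack([circ(p[0],p[1],85,32),circ(p[0],p[1],109,100,180),circ(p[0],p[1],109,92,180)])
def m_car(p,zo=0):
    x,y,w=p;w=np.radians(w);L=[circ(x,y,24+zo,84,200)]
    for k in range(6):
        a=w+np.pi/2+k*np.pi/3; cx,cy=x+60*np.cos(a),y+60*np.sin(a)
        L.append(circ(cx,cy,35+zo,21,60))
        if k==0:L.append(circ(cx,cy,35+zo,18,60))
    return np.vstack(L)
def m_disc(p): return circ(p[0],p[1],22,16)
def m_dog(p,seat):
    w=np.radians(p[0]);P=[]
    for k in range(4):
        a=w+k*np.pi/2;u=np.array([np.cos(a),np.sin(a)]);v=np.array([-u[1],u[0]])
        for t in np.linspace(8,19,12):
            for s in(-3.7,3.7): P.append(np.r_[seat+u*t+v*s,93])
        for s in np.linspace(-3.7,3.7,6):P.append(np.r_[seat+u*19+v*s,93])
    return np.array(P)
E
python3 - <<'E'
from h import *
for c in('top','side'):
    f=f'pics/{c}0.png'
    A=fit(c,f,m_an,(555,165),(15,15));print(c,'an',A)
    print('car',fit(c,f,m_car,(541,-200,124),(15,15,20)))
    print('disc',fit(c,f,m_disc,(474.5,-389),(10,10)))
    for r in(0,4): print('dog',fit(c,f,lambda p:m_dog(p,A[0]+p[1:3]),(20,0,0),(50,r+.01,r+.01),.7))
for n,p in[('handle ends',[(338.75,277),(353.25,268.25)])]:print([atz('top',q,74).round(1) for q in p])
E
```

```text
top an (array([551.16, 164.89]), np.float64(-7.14))
car (array([ 540.38, -201.92,  126.13]), np.float64(-7.43))
disc (array([ 473.35, -383.41]), np.float64(-7.25))
dog (array([ 3.982e+01, -0.000e+00,  1.000e-02]), np.float64(-5.65))
dog (array([24.38,  3.73,  1.31]), np.float64(-6.57))
side an (array([556.05, 166.76]), np.float64(-8.94))
car (array([ 536.29, -209.72,  125.57]), np.float64(-9.91))
disc (array([ 474.89, -389.51]), np.float64(-9.54))
dog (array([ 1.067e+01, -1.000e-02,  0.000e+00]), np.float64(-9.75))
dog (array([24.4 , -1.5 , -4.01]), np.float64(-10.35))
[array([ 527. , -186.5,   74. ]), array([ 549. , -217.8,   74. ])]
```

Run:
```python
from h import *
def ov(cam,pts,x,y,w,h,f):
    im=cv2.imread(f'pics/{cam}0.png');im=cv2.convertScaleAbs(cv2.resize(im[y:y+h,x:x+w],None,fx=f,fy=f,interpolation=cv2.INTER_CUBIC),alpha=1.4)
    for P,col in pts:
        for q in projn(ctrl.get_calibration(cam),P):
            cv2.circle(im,(int((q[0]-x+.5)*f),int((q[1]-y+.5)*f)),0,col,-1)
    return im
R,B=(0,0,255),(255,0,0)
def dog(a,w):return m_dog([w],np.array(a))
m=np.vstack([np.hstack([ov('top',[(m_car((540.4,-201.9,126.1)),R)],300,235,100,75,4),ov('top',[(m_an((551.2,164.9)),R),(dog((553.5,166),24),B)],130,205,100,75,4)]),
 np.hstack([ov('side',[(m_car((536.3,-209.7,125.6)),R)],243,270,100,75,4),ov('side',[(m_an((556,166.8)),R),(dog((555,165),24),B)],215,140,67,50,6)[:300,:400]])])
cv2.imwrite('pics/ov.png',m)
```

```text
(no output)
```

View pics/ov.png

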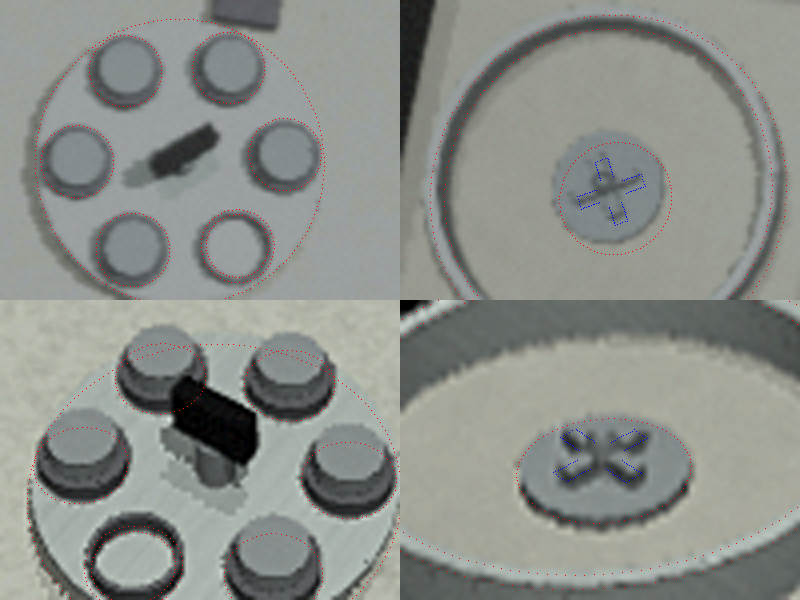

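Run:
```python
from h import *
print('seat',atz('top',(181.5,251.3),85).round(1),atz('side',(248.7,167.2),85).round(1))
for c,p0 in(('top',(555,166.5)),('side',(556,166.8))):
    f=f'pics/{c}0.png'
    print(fit(c,f,lambda p:circ(p[0],p[1],85,32),p0,(5,5),.6),fit(c,f,lambda p:circ(p[0],p[1],109,100),p0,(4,4),.6))
print('disc',atz('top',(422.5,308.2),22).round(1),atz('side',(235-.5+300/4.8,375-.5+214/4.8),22).round(1))
print('cup',atz('top',(300-.5+58.5,235-.5+62),35).round(1),atz('side',(243-.5+34,270-.5+(557-300)/4),35).round(1))
def tops(p):
    w=np.radians(p[2]);return np.vstack([circ(p[0]+60*np.cos(w+np.pi/2+k*np.pi/3),p[1]+60*np.sin(w+np.pi/2+k*np.pi/3),46,16,60) for k in range(1,6)])
def cupr(p):
    w=np.radians(p[2])+np.pi/2;return np.vstack([circ(p[0]+60*np.cos(w),p[1]+60*np.sin(w),35,r,60) for r in(18,21)])
for c in('top','side'):
    f=f'pics/{c}0.png';
    print(c,fit(c,f,lambda p:np.vstack([tops(p),cupr(p)]),(540,-202,126),(5,5,5),.6), fit(c,f,lambda p:np.vstack([cupr(p),circ(p[0],p[1],24,84,200)]),(540,-202,126),(6,6,6),.6))
# dog centre lines by hand: crop pts
t=lambda a:(130-.5+(a[0]-400)/4,205-.5+a[1]/4)
for a,b in(((571,205),(640,178)),((595,154),(616,220))):
    A,B=[atz('top',t(q),93) for q in(a,b)];print('dog',A.round(1),B.round(1),np.degrees(np.arctan2(*(B-A)[1::-1])).round(1))
s=lambda a:(215-.5+(a[0]-400)/6,140-.5+(a[1]-300)/6)
for a,b in(((562,477),(645,436)),((568,437),(640,480))):
    A,B=[atz('side',s(q),93) for q in(a,b)];print('dog',A.round(1),B.round(1),np.degrees(np.arctan2(*(B-A)[1::-1])).round(1))
```

```text
seat [557.2 170.   85. ] [557.  168.9  85. ]
(array([555.9 , 169.12]), np.float64(-6.81)) (array([551.6 , 164.31]), np.float64(-8.77))
(array([555.45, 162.15]), np.float64(-10.69)) (array([557.95, 169.65]), np.float64(-12.09))
disc [ 475.  -387.7   22. ] [ 475.  -389.9   22. ]
cup [ 490.7 -235.2   35. ] [ 490.  -240.1   35. ]
top (array([ 542.86, -202.42,  125.24]), np.float64(-8.94)) (array([ 536.55, -196.  ,  126.3 ]), np.float64(-7.69))
side (array([ 539.34, -202.34,  125.26]), np.float64(-11.96)) (array([ 540.62, -203.28,  123.58]), np.float64(-11.11))
dog [544.2 188.1  93. ] [562.4 150.7  93. ] -64.0
dog [574.1 177.8  93. ] [537.7 161.6  93. ] -156.1
dog [538.3 157.2  93. ] [573.5 171.1  93. ] 21.6
dog [546.6 180.2  93. ] [564.5 145.8  93. ] -62.6
```

```bash
cat >> h.py <<'E'
def to(pos,yaw):
    s=ctrl.sense();w,x,y,z=s['ee_rot'];R=Ro.from_quat([x,y,z,w])
    d=R.inv().apply(np.array(pos)-s['eef_pos'])
    c,n=np.cos(np.radians(yaw)),np.sin(np.radians(yaw))
    Rt=Ro.from_matrix(np.array([[c,n,0],[n,-c,0],[0,0,-1.]]))
    X=R.as_matrix()[:,0]
    print('t',round(s['time_s'],2),'at',s['eef_pos'].round(1),'yaw',np.degrees(np.arctan2(X[1],X[0])).round(2),'F',np.round(s['force'],1),'T',np.round(s['wrist_torque'],2),'w',round(s['grip_width'],3))
    print('shift',d.round(1),'turn',np.degrees((R.inv()*Rt).as_rotvec()).round(2))
E
python3 -c "
from h import *
to((540.3,-202.3,140),35.3)"
```

```text
t 1.1 at [198.5 486.  210.2] yaw 67.78 F [ 0.6 -0.4  0.3] T [-0.01 -0.01 -0.04] w 1.0
shift [-508.   576.7   70.2] turn [ 0.    0.   32.48]
```

Request:
play_rows(motion=[[[-25.4, 28.8, 0], [0, 0, 0]], [[-25.4, 28.8, 0], [0, 0, 0]], [[-25.4, 28.8, 0], [0, 0, 0]], [[-25.4, 28.8, 0], [0, 0, 0]], [[-25.4, 28.8, 0], [0, 0, 0]], [[-25.4, 28.8, 0], [0, 0, 0]], [[-25.4, 28.8, 0], [0, 0, 0]], [[-25.4, 28.8, 0], [0, 0, 0]], [[-25.4, 28.8, 0], [0, 0, 0]], [[-25.4, 28.8, 0], [0, 0, 0]], [[-25.4, 28.8, 0], [0, 0, 0]], [[-25.4, 28.8, 0], [0, 0, 0]], [[-25.4, 28.8, 0], [0, 0, 0]], [[-25.4, 28.8, 0], [0, 0, 0]], [[-25.4, 28.8, 0], [0, 0, 0]], [[-25.4, 28.8, 10], [0, 0, 0]], [[-25.4, 28.8, 10], [0, 0, 0]], [[-25.4, 28.8, 10], [0, 0, 0]], [[-25.4, 28.8, 10], [0, 0, 0]], [[-25.4, 28.8, 10], [0, 0, 0]]], fingers=50)

```text
time_s: 2.77
eef_pos: [540.2, -204.0, 159.6]
ee_rot: [0.0, 0.83, 0.557, 0.0]
force: [0.8, 0.4, 1.3]
grip_width: 0.583
```

Request:
play_rows(motion=[[[0, 0, 0], [0, 0, 6.5]], [[0, 0, 0], [0, 0, 6.5]], [[0, 0, 0], [0, 0, 6.5]], [[0, 0, 0], [0, 0, 6.5]], [[0, 0, 0], [0, 0, 6.5]]])

```text
time_s: 3.18
eef_pos: [539.7, -202.1, 160.1]
ee_rot: [-0.0, 0.954, 0.3, -0.0]
force: [-0.1, -0.7, -0.0]
grip_width: 0.586
```

```bash
python3 -c "
from h import *
to((540.3,-202.3,50),35.3)
"
```

```text
t 3.18 at [ 539.7 -202.1  160.1] yaw 34.95 F [-0.1 -0.7 -0. ] T [ 0.03  0.06 -0.  ] w 0.586
shift [  0.4   0.5 110.1] turn [-0.01  0.   -0.35]
```

Request:
play_rows(motion=[[[0.4, 0.5, 30], [0, 0, -0.35]], [[0, 0, 30], [0, 0, 0]], [[0, 0, 25], [0, 0, 0]], [[0, 0, 12], [0, 0, 0]], [[0, 0, 6], [0, 0, 0]], [[0, 0, 6], [0, 0, 0]], [[0, 0, 0], [0, 0, 0]], [[0, 0, 0], [0, 0, 0]]])

```text
time_s: 3.85
eef_pos: [540.7, -202.5, 51.9]
ee_rot: [0.0, 0.952, 0.306, 0.0]
force: [0.2, 0.2, 1.1]
grip_width: 0.585
```

```bash
python3 -c "
from h import *
to((540.3,-202.3,50),35.3)
a=save('top','top1');b=save('side','side1')
cr=lambda im,x,y,w,h,f: cv2.resize(im[y:y+h,x:x+w,::-1],None,fx=f,fy=f,interpolation=cv2.INTER_CUBIC)
cv2.imwrite('pics/m1.png',np.hstack([cr(a,290,220,100,120,4),cr(b,243,250,100,120,4)]))
"
```

```text
t 3.85 at [ 540.7 -202.5   51.9] yaw 35.63 F [0.2 0.2 1.1] T [-0.    0.02  0.01] w 0.585
shift [-0.2 -0.4  1.9] turn [ 0.06 -0.03  0.33]
```

View pics/m1.png

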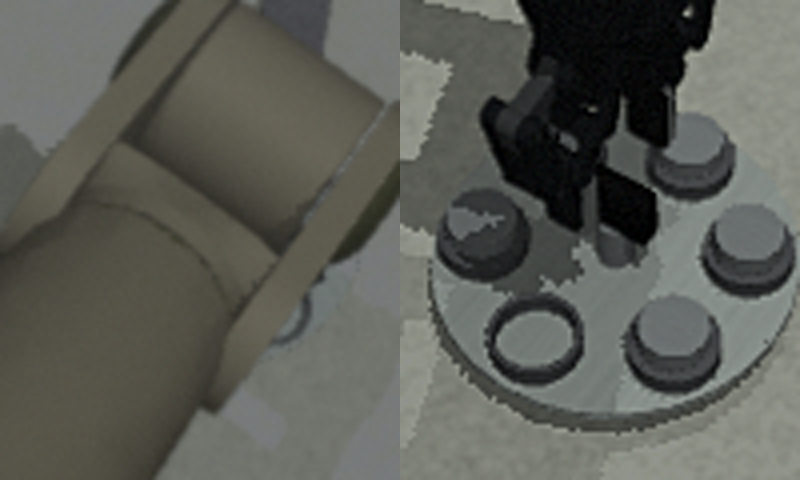

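The fingers straddle the fin in the side crop (fin at about (625,205) in the crop), so I'll close.

Request:
play_rows(motion=[[[0, 0, 0], [0, 0, 0]], [[0, 0, 0], [0, 0, 0]], [[0, 0, 0], [0, 0, 0]], [[0, 0, 0], [0, 0, 0]], [[0, 0, 0], [0, 0, 0]], [[0, 0, 0], [0, 0, 0]], [[0, 0, 0], [0, 0, 0]], [[0, 0, 0], [0, 0, 0]]], fingers=0, squeeze=70)

```text
time_s: 4.62
eef_pos: [540.3, -202.5, 51.7]
ee_rot: [0.0, 0.952, 0.306, 0.0]
force: [-2.1, -0.3, 5.1]
grip_width: 0.102
```

Request:
play_rows(motion=[[[0, 0, -3], [0, 0, 0]], [[0, 0, -3], [0, 0, 0]], [[0, 0, -6], [0, 0, 0]], [[0, 0, -10], [0, 0, 0]], [[0, 0, 0], [0, 0, 0]], [[0, 0, 0], [0, 0, 0]]])

```text
time_s: 5.12
eef_pos: [540.6, -202.4, 73.9]
ee_rot: [0.001, 0.952, 0.306, 0.0]
force: [-0.1, 0.1, -5.8]
grip_width: 0.098
```

```bash
python3 -c "
from h import *
to((557,169.5,210),24.5)
b=save('side','side2')
cv2.imwrite('pics/m2.png',cv2.resize(b[230:370,220:360,::-1],None,fx=4,fy=4,interpolation=2))
"
```

```text
t 5.12 at [ 540.6 -202.4   73.9] yaw 35.63 F [-0.1  0.1 -5.8] T [0.04 0.03 0.01] w 0.098
shift [ 230.1 -292.6 -136.4] turn [ 0.07 -0.04 11.13]
```

View pics/m2.png

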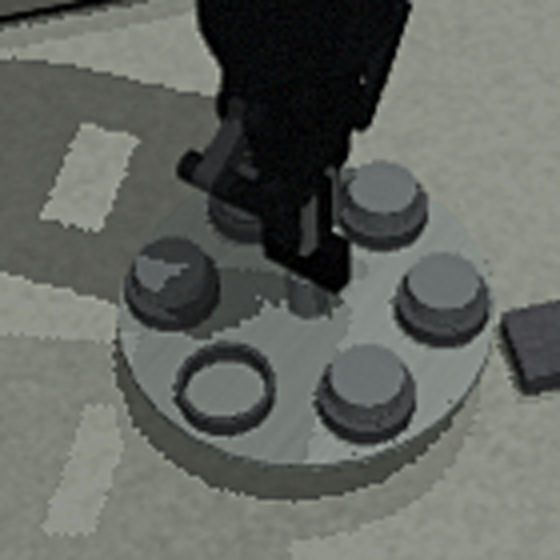

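Request:
play_rows(motion=[[[5, -6, -19.5], [0, 0, 0]], [[8, -10, -19.5], [0, 0, 0]], [[11.5, -14.6, -19.5], [0, 0, 0]], [[11.5, -14.6, -19.5], [0, 0, 0]], [[11.5, -14.6, -19.5], [0, 0, 0]], [[13, -16.5, -19.5], [0, 0, 0]], [[13, -16.5, -19.5], [0, 0, 0]], [[13, -16.5, 0], [0, 0, 0]], [[13, -16.5, 0], [0, 0, 0]], [[13, -16.5, 0], [0, 0, 0]], [[13, -16.5, 0], [0, 0, 0]], [[13, -16.5, 0], [0, 0, 0]], [[13, -16.5, 0], [0, 0, 0]], [[13, -16.5, 0], [0, 0, 0]], [[13, -16.5, 0], [0, 0, 0]], [[13, -16.5, 0], [0, 0, 0]], [[12, -15.5, 0], [0, 0, 0]], [[11, -14.5, 0], [0, 0, 0]], [[10, -12.5, 0], [0, 0, 0]], [[8.5, -10.6, 0], [0, 0, 0]]])

```text
time_s: 6.83
eef_pos: [557.0, 173.4, 209.2]
ee_rot: [-0.0, 0.952, 0.306, -0.0]
force: [-0.4, -1.6, -5.1]
grip_width: 0.102
```

Request:
play_rows(motion=[[[5, -6, 0], [0, 0, 2.2]], [[2, -2, 0], [0, 0, 2.2]], [[0, 0, 0], [0, 0, 2.2]], [[0, 0, 0], [0, 0, 2.2]], [[0, 0, 0], [0, 0, 2.3]], [[0, 0, 0], [0, 0, 0]], [[0, 0, 0], [0, 0, 0]]])

```text
time_s: 7.42
eef_pos: [558.4, 182.7, 209.4]
ee_rot: [0.0, 0.977, 0.213, -0.0]
force: [-0.1, 0.2, -5.9]
grip_width: 0.099
```

```bash
python3 -c "
from h import *
to((557,169.5,160),24.5)
"
```

```text
t 7.42 at [558.4 182.7 209.4] yaw 24.59 F [-0.1  0.2 -5.9] T [-0.02  0.05  0.  ] w 0.099
shift [-6.7 11.4 49.4] turn [-0.01  0.03  0.09]
```

Request:
play_rows(motion=[[[-3.4, 5.7, 0], [0, 0, 0]], [[-3.3, 5.7, 6], [0, 0, 0]], [[0, 0, 12], [0, 0, 0]], [[0, 0, 12], [0, 0, 0]], [[0, 0, 12], [0, 0, 0]], [[0, 0, 7], [0, 0, 0]], [[0, 0, 0], [0, 0, 0]], [[0, 0, 0], [0, 0, 0]]])

```text
time_s: 8.08
eef_pos: [557.1, 169.2, 160.7]
ee_rot: [0.0, 0.977, 0.212, -0.0]
force: [0.6, 0.8, -4.8]
grip_width: 0.102
```

```bash
python3 -c "
from h import *
to((557,169.5,154),24.5)
b=save('side','side3')
cv2.imwrite('pics/m3.png',cv2.resize(b[80:220,180:320,::-1],None,fx=4,fy=4,interpolation=2))
def cupr(p):
    w=np.radians(p[2])+np.pi/2;return np.vstack([circ(p[0]+60*np.cos(w),p[1]+60*np.sin(w),35+108,r,60) for r in(18,21)]+[circ(p[0]+60*np.cos(w+k),p[1]+60*np.sin(w+k),46+108,16,60) for k in (1.0472,2.0944,-1.0472,-2.0944)])
print(fit('side','pics/side3.png',cupr,(557,169.5,114.5),(8,8,5),.6))
"
```

```text
t 8.08 at [557.1 169.2 160.7] yaw 24.53 F [ 0.6  0.8 -4.8] T [-0.01  0.01  0.  ] w 0.102
shift [-0.  -0.3  6.7] turn [-0.    0.01  0.03]
(array([556.77, 170.28, 113.31]), np.float64(-11.04))
```

View pics/m3.png

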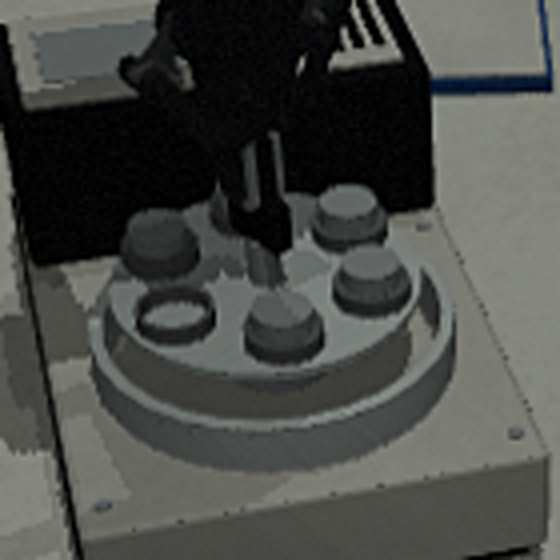

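The carousel hangs level and centred over the rim. I'll lower it in small steps and watch the force (−6 N is its weight).

Request:
play_rows(motion=[[[0, 0, 2], [0, 0, 0]], [[0, 0, 2], [0, 0, 0]], [[0, 0, 2], [0, 0, 0]], [[0, 0, 1], [0, 0, 0]], [[0, 0, 1], [0, 0, 0]], [[0, 0, 1], [0, 0, 0]], [[0, 0, 1], [0, 0, 0]], [[0, 0, 0], [0, 0, 0]]])

```text
time_s: 8.8
eef_pos: [557.1, 169.6, 150.5]
ee_rot: [-0.0, 0.977, 0.212, -0.0]
force: [0.5, 0.1, -5.7]
grip_width: 0.095
```

Request:
play_rows(motion=[[[0, 0, 1], [0, 0, 0]], [[0, 0, 1], [0, 0, 0]], [[0, 0, 1], [0, 0, 0]], [[0, 0, 1], [0, 0, 0]], [[0, 0, 0.5], [0, 0, 0]], [[0, 0, 0], [0, 0, 0]]])

```text
time_s: 9.3
eef_pos: [557.1, 169.5, 146.1]
ee_rot: [0.0, 0.977, 0.212, -0.0]
force: [0.7, -0.1, -5.4]
grip_width: 0.094
```

```bash
python3 -c "
from h import *
to((557,169.5,142),24.5)
"
```

```text
t 9.3 at [557.1 169.5 146.1] yaw 24.53 F [ 0.7 -0.1 -5.4] T [-0.07 -0.01  0.04] w 0.094
shift [-0.1 -0.   4.1] turn [0.   0.01 0.03]
```

Foot at about 94 mm, over the pin with hardly any side force. Dog height comes next.

Request:
play_rows(motion=[[[0, 0, 0.7], [0, 0, 0]], [[0, 0, 0.7], [0, 0, 0]], [[0, 0, 0.6], [0, 0, 0]], [[0, 0, 0.5], [0, 0, 0]], [[0, 0, 0], [0, 0, 0]]])

```text
time_s: 9.72
eef_pos: [557.1, 169.6, 143.6]
ee_rot: [-0.0, 0.977, 0.212, 0.0]
force: [0.2, 0.6, -5.5]
grip_width: 0.096
```

Request:
play_rows(motion=[[[0, 0, 0.5], [0, 0, 0]], [[0, 0, 0.5], [0, 0, 0]], [[0, 0, 0], [0, 0, 0]]])

```text
time_s: 9.97
eef_pos: [557.1, 169.6, 142.6]
ee_rot: [-0.0, 0.977, 0.212, -0.0]
force: [0.4, -0.5, -5.5]
grip_width: 0.099
```

Request:
play_rows(motion=[[[0, 0, 0.7], [0, 0, 0]], [[0, 0, 0.7], [0, 0, 0]], [[0, 0, 0.6], [0, 0, 0]], [[0, 0, 0], [0, 0, 0]]])

```text
time_s: 10.3
eef_pos: [557.1, 169.6, 140.5]
ee_rot: [0.0, 0.977, 0.212, -0.0]
force: [1.4, 0.4, -5.0]
grip_width: 0.1
```

Request:
play_rows(motion=[[[0, 0, 0.7], [0, 0, 0]], [[0, 0, 0.7], [0, 0, 0]], [[0, 0, 0.6], [0, 0, 0]], [[0, 0, 0], [0, 0, 0]]])

```text
time_s: 10.63
eef_pos: [557.1, 169.6, 138.5]
ee_rot: [-0.0, 0.977, 0.212, -0.0]
force: [1.2, 0.8, -5.4]
grip_width: 0.096
```

Request:
play_rows(motion=[[[0, 0, 0.5], [0, 0, 0]], [[0, 0, 0.5], [0, 0, 0]], [[0, 0, 0], [0, 0, 0]]])

```text
time_s: 10.88
eef_pos: [557.1, 169.6, 137.6]
ee_rot: [0.0, 0.977, 0.212, -0.0]
force: [0.7, -0.2, -5.5]
grip_width: 0.097
```

Request:
play_rows(motion=[[[0, 0, 0.4], [0, 0, 0]], [[0, 0, 0.4], [0, 0, 0]], [[0, 0, 0], [0, 0, 0]]])

```text
time_s: 11.13
eef_pos: [557.1, 169.6, 136.9]
ee_rot: [0.0, 0.977, 0.212, 0.0]
force: [1.1, -0.1, -6.7]
grip_width: 0.097
```

Request:
play_rows(motion=[[[0, 0, 0.4], [0, 0, 0]], [[0, 0, 0], [0, 0, 0]]])

```text
time_s: 11.3
eef_pos: [557.2, 169.6, 136.8]
ee_rot: [0.0, 0.977, 0.212, 0.0]
force: [-0.2, 0.3, -2.6]
grip_width: 0.095
```

Request:
play_rows(motion=[[[0, 0, 0.4], [0, 0, 0]], [[0, 0, 0], [0, 0, 0]]])

```text
time_s: 11.47
eef_pos: [557.3, 169.6, 136.8]
ee_rot: [0.0, 0.977, 0.212, 0.0]
force: [-1.3, 0.2, 1.7]
grip_width: 0.099
```

```bash
python3 -c "
from h import *
to((557,169.5,136),24.5)
b=save('side','side4')
cv2.imwrite('pics/m4.png',cv2.resize(b[80:220,180:320,::-1],None,fx=4,fy=4,interpolation=2))
"
```

```text
t 11.47 at [557.3 169.6 136.8] yaw 24.53 F [-1.3  0.2  1.7] T [ 0.03  0.19 -0.01] w 0.099
shift [-0.3 -0.   0.8] turn [ 0.02 -0.05  0.03]
```

View pics/m4.png

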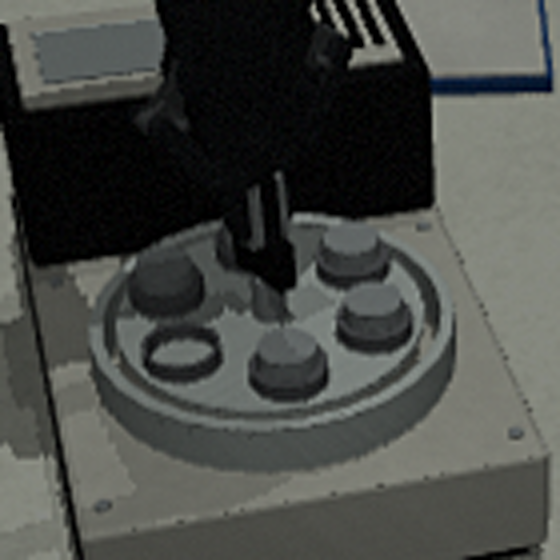

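Contact came at TCP z 136.8, exactly the expected seat height, and the plate is flush with the rim. Releasing.

Request:
play_rows(motion=[[[0, 0, 0], [0, 0, 0]], [[0, 0, 0], [0, 0, 0]], [[0, 0, 0], [0, 0, 0]], [[0, 0, 0], [0, 0, 0]], [[0, 0, 0], [0, 0, 0]]], fingers=50)

```text
time_s: 11.93
eef_pos: [557.2, 169.6, 136.1]
ee_rot: [0.0, 0.977, 0.212, 0.0]
force: [0.1, 0.5, -0.3]
grip_width: 0.584
```

Request:
play_rows(motion=[[[0, 0, -8], [0, 0, 0]], [[0, 0, -15], [0, 0, 0]], [[0, 0, -20], [0, 0, 0]], [[0, 0, -30], [0, 0, 0]], [[0, 0, -20], [0, 0, 0]], [[0, 0, 0], [0, 0, 0]]])

```text
time_s: 12.43
eef_pos: [558.7, 169.8, 234.4]
ee_rot: [0.001, 0.977, 0.212, 0.004]
force: [0.0, 0.1, 0.4]
grip_width: 0.583
```

```bash
python3 -c "
from h import *
to((475,-388.8,100),24.5)
"
```

```text
t 12.43 at [558.7 169.8 234.4] yaw 24.54 F [0.  0.1 0.4] T [-0.01 -0.04  0.04] w 0.583
shift [-309.1  473.   133.2] turn [ 0.16 -0.45  0.03]
```

Request:
play_rows(motion=[[[-15.4, 23.6, 0], [0, 0, 0]], [[-15.4, 23.6, 0], [0, 0, 0]], [[-15.4, 23.6, 0], [0, 0, 0]], [[-15.4, 23.6, 0], [0, 0, 0]], [[-15.4, 23.6, 0], [0, 0, 0]], [[-15.4, 23.6, 0], [0, 0, 0]], [[-15.4, 23.6, 0], [0, 0, 0]], [[-15.4, 23.6, 0], [0, 0, 0]], [[-15.4, 23.6, 0], [0, 0, 0]], [[-15.4, 23.6, 0], [0, 0, 0]], [[-15.4, 23.6, 13], [0, 0, 0]], [[-15.4, 23.6, 13], [0, 0, 0]], [[-15.4, 23.6, 13], [0, 0, 0]], [[-15.4, 23.6, 13], [0, 0, 0]], [[-15.4, 23.6, 13], [0, 0, 0]], [[-15.4, 23.6, 13], [0, 0, 0]], [[-15.4, 23.6, 13], [0, 0, 0]], [[-15.4, 23.6, 13], [0, 0, 0]], [[-15.4, 23.6, 13], [0, 0, 0]], [[-15.4, 23.6, 13], [0, 0, 0]]])

```text
time_s: 14.1
eef_pos: [472.4, -388.9, 98.3]
ee_rot: [-0.0, 0.977, 0.212, -0.0]
force: [0.4, -0.2, 0.6]
grip_width: 0.589
```

Request:
play_rows(motion=[[[0, 0, 0], [0, 0, 0]], [[0, 0, 0], [0, 0, 0]], [[0, 0, 0], [0, 0, 0]]])

```text
time_s: 14.35
eef_pos: [473.0, -387.2, 99.3]
ee_rot: [-0.0, 0.977, 0.212, 0.0]
force: [0.8, -0.5, -0.2]
grip_width: 0.585
```

Run:
```python
from h import *
to((475,-388.8,14),24.5)
a=save('top','top5');b=save('side','side5')
def cupr(p):
    w=np.radians(p[2])+np.pi/2;return np.vstack([circ(p[0]+60*np.cos(w),p[1]+60*np.sin(w),35+85,r,60) for r in(18,21)]+[circ(p[0]+60*np.cos(w+k),p[1]+60*np.sin(w+k),46+85,16,60) for k in (1.0472,2.0944,-1.0472,-2.0944,3.1416)])
for c in('top','side'): print(c,fit(c,f'pics/{c}5.png',cupr,(557,169.5,114.5),(7,7,6),.6))
cr=lambda im,x,y,w,h,f: cv2.resize(im[y:y+h,x:x+w,::-1],None,fx=f,fy=f,interpolation=cv2.INTER_CUBIC)
m=np.hstack([cr(a,130,205,100,100,4),cr(b,195,110,100,100,4)])
m=cv2.convertScaleAbs(m,alpha=1.4);cv2.imwrite('pics/m5.png',m)
```

```text
t 14.35 at [ 473.  -387.2   99.3] yaw 24.54 F [ 0.8 -0.5 -0.2] T [0.01 0.04 0.04] w 0.585
shift [ 1.1  2.3 85.3] turn [-0.01 -0.01  0.04]
top (array([558.6 , 171.39, 114.68]), np.float64(-9.42))
side (array([556.09, 172.22, 111.92]), np.float64(-9.49))
```

View pics/m5.png

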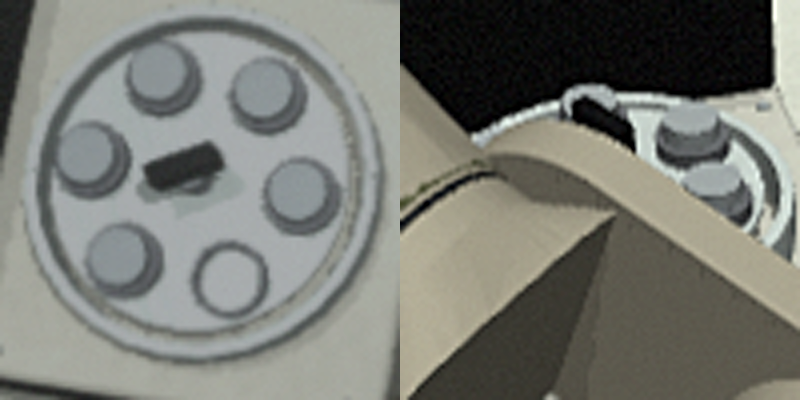

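Carousel is home and level. Its empty cup is at top crop (231,278), i.e. image (187,274). Now the disc.

Request:
play_rows(motion=[[[1.1, 2.3, 25], [0, 0, 0]], [[0, 0, 25], [0, 0, 0]], [[0, 0, 18], [0, 0, 0]], [[0, 0, 10], [0, 0, 0]], [[0, 0, 5], [0, 0, 0]], [[0, 0, 4.3], [0, 0, 0]], [[0, 0, 0], [0, 0, 0]], [[0, 0, 0], [0, 0, 0]]])

```text
time_s: 15.12
eef_pos: [475.3, -389.6, 12.8]
ee_rot: [0.001, 0.977, 0.213, 0.0]
force: [0.5, -0.0, -0.4]
grip_width: 0.59
```

Run:
```python
from h import *
to((475,-388.8,12),24.5)
print('cup',atz('top',(187.25,274),120).round(1))
b=save('side','side6'); cr=lambda im,x,y,w,h,f: cv2.resize(im[y:y+h,x:x+w,::-1],None,fx=f,fy=f,interpolation=cv2.INTER_CUBIC)
cv2.imwrite('pics/m6.png',cv2.convertScaleAbs(cr(b,250,370,100,100,6),alpha=1.6))
```

```text
t 15.12 at [ 475.3 -389.6   12.8] yaw 24.54 F [ 0.5 -0.  -0.4] T [0.04 0.02 0.02] w 0.59
shift [ 0.1 -0.8  0.8] turn [ 0.08 -0.02  0.04]
cup [502.4 143.9 120. ]
```

View pics/m6.png

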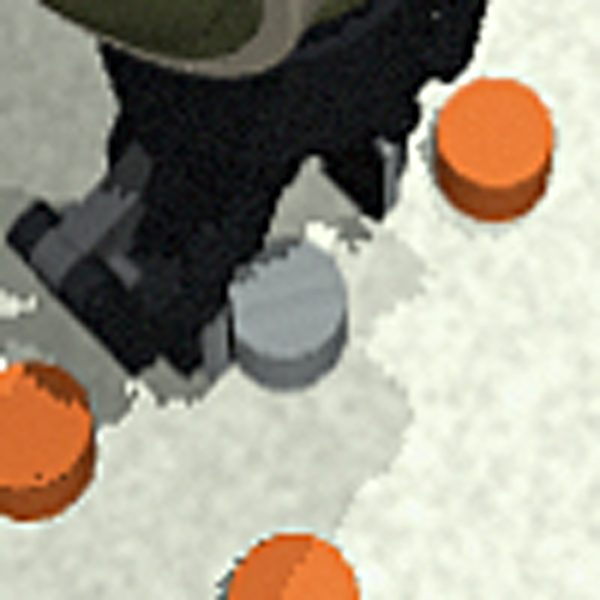

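Run:
```python
from h import *
c=ctrl.get_calibration('side');T=np.array([475.3,-389.6])
u=np.array([.91,.415]);v=np.array([.415,-.91])
for n,P in[('pad+',T+25*u),('pad+ far',T+25*u-11*v),('pad+ near',T+25*u+11*v),('pad-near',T-25*u+11*v),('pad-far',T-25*u-11*v)]:
    print(n,[((projn(c,np.array([[*P,z]]))[0]-[250,370]+.5)*6).round() for z in(13,20)])
print(((projn(c,circ(475,-388.8,22,16,8))-[250,370]+.5)*6).round().tolist())
for q in[(290,300)]: print(atz('side',(250-.5+q[0]/6,370-.5+q[1]/6),22))
```

```text
pad+ [array([356., 246.]), array([356., 233.])]
pad+ far [array([326., 217.]), array([326., 205.])]
pad+ near [array([386., 274.]), array([386., 262.])]
pad-near [array([244., 411.]), array([244., 399.])]
pad-far [array([185., 350.]), array([184., 338.])]
[[343.0, 272.0], [311.0, 239.0], [263.0, 237.0], [227.0, 269.0], [224.0, 315.0], [256.0, 350.0], [305.0, 352.0], [341.0, 319.0]]
[ 475.97636606 -390.93526648   22.        ]
```

The side crop shows the bare disc between the jaws. The finger tips look a little high, so I'll go 3 mm lower before closing.

Request:
play_rows(motion=[[[0, 0, 3.3], [0, 0, 0]], [[0, 0, 0], [0, 0, 0]], [[0, 0, 0], [0, 0, 0]]])

```text
time_s: 15.42
eef_pos: [474.8, -389.4, 8.6]
ee_rot: [0.0, 0.977, 0.212, 0.0]
force: [0.2, -0.6, 0.1]
grip_width: 0.588
```

Request:
play_rows(motion=[[[0, 0, 0], [0, 0, 0]], [[0, 0, 0], [0, 0, 0]], [[0, 0, 0], [0, 0, 0]], [[0, 0, 0], [0, 0, 0]], [[0, 0, 0], [0, 0, 0]], [[0, 0, 0], [0, 0, 0]]], fingers=0, squeeze=30)

```text
time_s: 15.92
eef_pos: [474.8, -389.3, 8.5]
ee_rot: [0.0, 0.977, 0.212, 0.0]
force: [-0.7, 0.6, -0.3]
grip_width: -0.002
```

Run:
```python
from h import *
to((475,-388.8,60),24.5)
```

```text
t 15.92 at [ 474.8 -389.3    8.5] yaw 24.53 F [-0.7  0.6 -0.3] T [-0.05 -0.04 -0.01] w -0.002
shift [  0.4  -0.4 -51.5] turn [0.   0.   0.03]
```

Run:
```python
from h import *
b=save('side','side7'); cr=lambda im,x,y,w,h,f: cv2.resize(im[y:y+h,x:x+w,::-1],None,fx=f,fy=f,interpolation=cv2.INTER_CUBIC)
cv2.imwrite('pics/m7.png',cv2.convertScaleAbs(cr(b,230,370,130,110,6),alpha=1.5))
print(spot('side','disc'),spot('side','specimen'))
c=ctrl.get_calibration('side')
print('tcp', ((projn(c,np.array([[474.8,-389.3,8.5],[474.8,-389.3,30]]))-[230,370]+.5)*6).round())
```

```text
[(0.92, array([255.8, 442.9])), (0.79, array([330.1, 394.9])), (0.58, array([296.2, 427.1]))] [(0.79, array([296.6, 466.9])), (0.79, array([331.6, 394.1])), (0.76, array([256.5, 440.9]))]
tcp [[405. 319.]
 [403. 282.]]
```

View pics/m7.png

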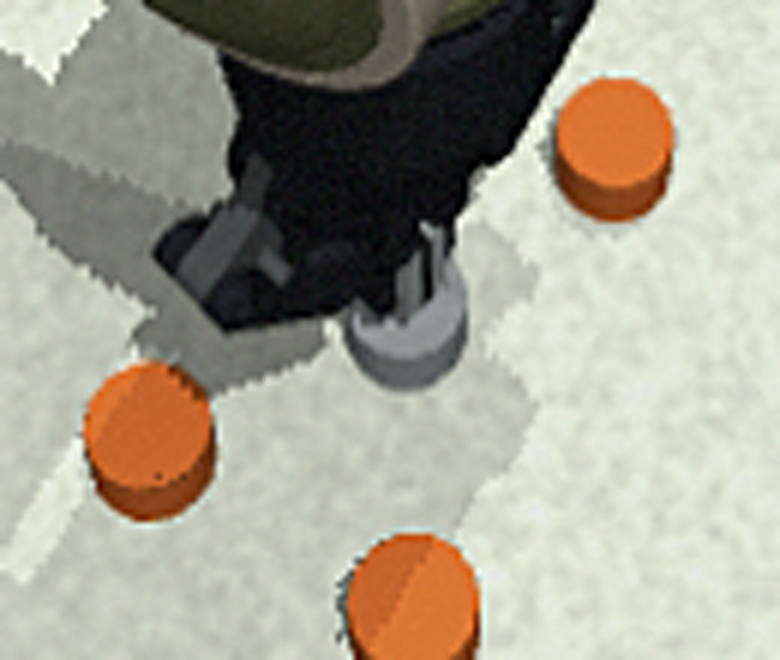

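The fingers shut above the disc, which hasn't moved, so the real tips sit higher than the stated TCP. I'll measure by touch: lower the shut fingers gently onto the disc top (22 mm).

Request:
play_rows(motion=[[[0, 0, 0.5], [0, 0, 0]], [[0, 0, 0.5], [0, 0, 0]], [[0, 0, 0.5], [0, 0, 0]], [[0, 0, 0.5], [0, 0, 0]], [[0, 0, 0], [0, 0, 0]]])

```text
time_s: 16.48
eef_pos: [474.8, -389.3, 6.3]
ee_rot: [-0.0, 0.977, 0.212, -0.0]
force: [-0.6, -0.5, -0.5]
grip_width: -0.002
```

Request:
play_rows(motion=[[[0, 0, 0.5], [0, 0, 0]], [[0, 0, 0.5], [0, 0, 0]], [[0, 0, 0.5], [0, 0, 0]], [[0, 0, 0], [0, 0, 0]]])

```text
time_s: 16.82
eef_pos: [474.8, -389.3, 4.9]
ee_rot: [-0.0, 0.977, 0.212, -0.0]
force: [0.2, 0.3, 0.5]
grip_width: -0.001
```

Request:
play_rows(motion=[[[0, 0, 0.5], [0, 0, 0]], [[0, 0, 0.5], [0, 0, 0]], [[0, 0, 0.5], [0, 0, 0]], [[0, 0, 0], [0, 0, 0]]])

```text
time_s: 17.15
eef_pos: [474.8, -389.2, 3.4]
ee_rot: [-0.0, 0.977, 0.212, -0.0]
force: [0.1, -0.7, -0.5]
grip_width: 0.003
```

Request:
play_rows(motion=[[[0, 0, 0.5], [0, 0, 0]], [[0, 0, 0.5], [0, 0, 0]], [[0, 0, 0.5], [0, 0, 0]], [[0, 0, 0], [0, 0, 0]]])

```text
time_s: 17.48
eef_pos: [474.8, -389.3, 1.9]
ee_rot: [-0.0, 0.977, 0.212, -0.0]
force: [0.2, -0.5, -0.8]
grip_width: 0.003
```

Run:
```python
from h import *
to((475,-388.8,60),24.5);print(ctrl.grip_depth)
b=save('side','side8');a=cv2.imread('pics/side7.png')
# numeric: where did picture change / grey disc mask extents
for n in('side7','side8','side0'):
    im=cv2.imread(f'pics/{n}.png')[395:440,275:320].astype(int)
    print(n); 
    for r in range(10,40,2): print(r+395,''.join('#' if p.max()<45 else ('o' if p.max()-p.min()<14 and p.max()<105 else '.') for p in im[r]))
```

```text
t 17.48 at [ 474.8 -389.3    1.9] yaw 24.53 F [ 0.2 -0.5 -0.8] T [-0.01  0.05  0.  ] w 0.003
shift [  0.4  -0.4 -58.1] turn [-0.01  0.    0.03]
18.700000000000003
side7
405 ################################.............
407 #########################oo####..............
409 ##########################ooo##..............
411 ###########################oo#o..............
413 oo#####################oo##oooo..............
415 ooo##################oooo##ooooo.............
417 #####################oooo##ooooo.............
419 #####################oooo##oooooo............
421 ############oooo#####oooooooooooo............
423 #####oooo..ooo.ooo#oooooooooooooo............
425 ooooooooo...o#o..oooooooooooooooo............
427 oooooooooo..o##oooooooooooooooooo............
429 oooooooo.....ooooooooooooooooooo.............
431 oooo...........oooooooooooooooo..............
433 .................ooooooooooo.................
side8
405 #################################o...........
407 ################################.............
409 #########################oo####..............
411 #####################
[... 630 characters left out ...]

407 .............................................
409 .............................................
411 .................ooooooooooo.................
413 ...............oooooooooooooooo..............
415 .............ooooooooooooooooooo.............
417 ............oooooooooooooooooooo.............
419 ............ooooooooooooooooooooo............
421 ...........oooooooooooooooooooooo............
423 ...........o#oooooooooooooooooooo............
425 ............o#o.ooooooooooooooooo............
427 ............o##oooooooooooooooo#o............
429 .............o##oooooooooooooooo.............
431 ..............ooooooooooooooooo..............
433 ................ooooooooooooo................
```

Request:
play_rows(motion=[[[0, 0, 0.5], [0, 0, 0]], [[0, 0, 0.5], [0, 0, 0]], [[0, 0, 0.5], [0, 0, 0]], [[0, 0, 0], [0, 0, 0]]])

```text
time_s: 17.87
eef_pos: [474.9, -389.4, 1.0]
ee_rot: [0.0, 0.977, 0.212, 0.0]
force: [-1.4, 1.3, 4.5]
grip_width: -0.001
```

Request:
play_rows(motion=[[[0, 0, 0.5], [0, 0, 0]], [[0, 0, 0.5], [0, 0, 0]], [[0, 0, 0], [0, 0, 0]]])

```text
time_s: 18.12
eef_pos: [474.9, -389.4, 0.9]
ee_rot: [0.0, 0.977, 0.213, 0.0]
force: [-4.0, 4.2, 12.5]
grip_width: 0.002
```

Run:
```python
from h import *
to((475,-388.8,60),24.5)
s=ctrl.sense();print(s['tau'].round(2))
```

```text
t 18.12 at [ 474.9 -389.4    0.9] yaw 24.54 F [-4.   4.2 12.5] T [0.7  0.72 0.06] w 0.002
shift [  0.3  -0.5 -59.1] turn [0.03 0.   0.04]
[ -0.32 -47.65 -20.34   0.12  -1.44  -0.  ]
```

Contact at TCP z≈1.0 means the tips are about 21 mm behind the stated TCP, which agrees with the picture. I'll back off, open and go down around the disc to TCP −10, in steps.

Request:
play_rows(motion=[[[0, 0, -4], [0, 0, 0]], [[0, 0, -4], [0, 0, 0]], [[0, 0, 0], [0, 0, 0]], [[0, 0, 0], [0, 0, 0]], [[0, 0, 0], [0, 0, 0]], [[0, 0, 0], [0, 0, 0]], [[0, 0, 0], [0, 0, 0]]], fingers=50)

```text
time_s: 18.7
eef_pos: [474.8, -389.2, 7.3]
ee_rot: [-0.0, 0.977, 0.212, -0.0]
force: [-0.3, -0.8, -1.2]
grip_width: 0.588
```

Request:
play_rows(motion=[[[0, 0, 2], [0, 0, 0]], [[0, 0, 2], [0, 0, 0]], [[0, 0, 2], [0, 0, 0]], [[0, 0, 1], [0, 0, 0]], [[0, 0, 1], [0, 0, 0]], [[0, 0, 1], [0, 0, 0]], [[0, 0, 1], [0, 0, 0]], [[0, 0, 0], [0, 0, 0]]])

```text
time_s: 19.37
eef_pos: [474.8, -389.3, -2.7]
ee_rot: [-0.0, 0.977, 0.212, -0.0]
force: [0.0, -0.1, -0.1]
grip_width: 0.584
```

Run:
```python
from h import *
to((475,-388.8,-10),24.5)
b=save('side','side9')
im=b[385:450,270:335].astype(int)
for r in range(0,60,2): print(r+385,''.join('#' if p.max()<45 else ('o' if p.max()-p.min()<14 and p.max()<105 else ('*' if p.max()-p.min()>60 else '.')) for p in im[r]))
```

```text
t 19.37 at [ 474.8 -389.3   -2.7] yaw 24.53 F [ 0.  -0.1 -0.1] T [-0.    0.01  0.02] w 0.584
shift [ 0.4 -0.3  7.3] turn [-0.01  0.    0.03]
385 ##ooo###############ooooooooo#############################*******
387 #######oooooooooooooooooooo#############################*********
389 ################oooo##############################...************
391 #################################################o...************
393 ##################################################.o.************
395 #################################################..o.************
397 ################################################...o..***********
399 ###########################################.oo#.........*********
401 ################################o###########oo#.......***********
403 ##############################o..o##########oo#.........*********
405 #############################ooooooo########oo............*******
407 #oo########################ooooooooooo######oo...................
409 oo########################ooooooooooooo#####o....................
411 ##########################ooooooo....ooooo#o.
[... 440 characters left out ...]

425 ###################o.ooooooooooooooooo...........................
427 ################oo#ooooooooooooooooooo...........................
429 ##############oooo#oooooooooooooooooo............................
431 ##############oooo#.oooooooooooooooo.............................
433 ##############oooo#...ooooooooooo................................
435 ######ooo#####oooo...............................................
437 oo#o..ooooo#ooooo................................................
439 ooo.....oo..oo...................................................
441 oo...............................................................
443 .................................................................
```

Request:
play_rows(motion=[[[0, 0, 2], [0, 0, 0]], [[0, 0, 2], [0, 0, 0]], [[0, 0, 2], [0, 0, 0]], [[0, 0, 1.3], [0, 0, 0]], [[0, 0, 0], [0, 0, 0]], [[0, 0, 0], [0, 0, 0]]])

```text
time_s: 19.92
eef_pos: [474.8, -389.3, -9.9]
ee_rot: [-0.0, 0.977, 0.212, -0.0]
force: [0.8, 1.1, 0.4]
grip_width: 0.586
```

Request:
play_rows(motion=[[[0, 0, 0], [0, 0, 0]], [[0, 0, 0], [0, 0, 0]], [[0, 0, 0], [0, 0, 0]], [[0, 0, 0], [0, 0, 0]], [[0, 0, 0], [0, 0, 0]], [[0, 0, 0], [0, 0, 0]]], fingers=0, squeeze=30)

```text
time_s: 20.42
eef_pos: [475.0, -389.5, -9.5]
ee_rot: [0.0, 0.977, 0.212, 0.0]
force: [-0.5, -0.5, 4.3]
grip_width: 0.356
```

Request:
play_rows(motion=[[[0, 0, -5], [0, 0, 0]], [[0, 0, -15], [0, 0, 0]], [[0, 0, -30], [0, 0, 0]], [[0, 0, -35], [0, 0, 0]], [[0, 0, -35], [0, 0, 0]], [[0, 0, -30], [0, 0, 0]], [[0, 0, 0], [0, 0, 0]], [[0, 0, 0], [0, 0, 0]]])

```text
time_s: 21.08
eef_pos: [475.2, -389.6, 141.6]
ee_rot: [0.001, 0.977, 0.212, 0.001]
force: [-0.1, 0.6, -2.1]
grip_width: 0.356
```

Run:
```python
from h import *
to((502.5,144.7,140),24.6)
s=ctrl.sense()['eef_pos']
b=save('side','side10');p=proj('side',(s[0],s[1],s[2]+10)).astype(int);print(p)
x,y=p-32;im=b[y:y+64,x:x+64].astype(int)
for r in range(0,64,2): print(r+y,''.join('#' if p.max()<45 else ('o' if p.max()-p.min()<14 and p.max()<105 else '.') for p in im[r]))
print(x)
z=s[2]+10
print(proj('side',(s[0],s[1],z)),'bottom circle px:',projn(ctrl.get_calibration('side'),circ(s[0],s[1],z,16,8)).round(0).tolist())
```

```text
t 21.08 at [ 475.2 -389.6  141.6] yaw 24.53 F [-0.1  0.6 -2.1] T [-0.    0.01  0.04] w 0.356
shift [ 246.7 -474.8    0.6] turn [ 0.15 -0.04 -0.07]
[295 375]
343 #####################################################...........
345 #####################################################...........
347 ####################################################o...........
349 oooo###############################################.............
351 oo###############################o##########o.o###o.............
353 #####o.o########################o.o###########ooo#o.............
355 ####o..#########################oo############ooo#o.............
357 #####..#########################.o############ooo#..............
359 #####.o#########################oooooo########ooo...............
361 ooo#o.o#######################ooooooooo.o#####ooo...............
363 #ooooo######################oooooooooooo..o###ooo...............
365 ###oo######################oooooo..........o##oo................
367 ###########################ooo....oooooooooo##..................
369 ###########################ooooooooooooooo
[... 743 characters left out ...]
oooooo................................
393 ooooooooo..ooo..ooooooooooo.oooo..........................o.....
395 ooooooooo.ooo.ooooo.o...ooooooo...........................o.....
397 oooooooo..oooooooooooo.oooooo.............................o.....
399 ..ooooooooooo.oooooooooo..oooo..................................
401 ooooooooooo.oooooooooooooooooo..................................
403 ooooooooooooooooooooooooo..ooo..................................
405 ooooooooo..ooooooooooooooooo....................................
263
[295.09859576 375.76006997] bottom circle px: [[306.0, 372.0], [300.0, 366.0], [291.0, 366.0], [284.0, 371.0], [284.0, 380.0], [290.0, 386.0], [299.0, 386.0], [306.0, 380.0]]
```

Request:
play_rows(motion=[[[5, -10, 0], [0, 0, 0]], [[12.9, -24.8, 0], [0, 0, 0]], [[12.9, -24.8, 0], [0, 0, 0]], [[12.9, -24.8, 0], [0, 0, 0]], [[12.9, -24.8, 0], [0, 0, 0]], [[12.9, -24.8, 0], [0, 0, 0]], [[12.9, -24.8, 0], [0, 0, 0]], [[12.9, -24.8, 0], [0, 0, 0]], [[12.9, -24.8, 0], [0, 0, 0]], [[12.9, -24.8, 0], [0, 0, 0]], [[12.9, -24.8, 0], [0, 0, 0]], [[12.9, -24.8, 0], [0, 0, 0]], [[12.9, -24.8, 0], [0, 0, 0]], [[12.9, -24.8, 0], [0, 0, 0]], [[12.9, -24.8, 0], [0, 0, 0]], [[12.9, -24.8, 0], [0, 0, 0]], [[12.9, -24.8, 0], [0, 0, 0]], [[12.9, -24.8, 0], [0, 0, 0]], [[12.9, -24.8, 0], [0, 0, 0]], [[9, -17, 0], [0, 0, 0]]])

```text
time_s: 22.8
eef_pos: [500.7, 146.2, 138.8]
ee_rot: [-0.0, 0.977, 0.213, -0.001]
force: [1.0, -0.5, -0.9]
grip_width: 0.357
```

Request:
play_rows(motion=[[[0, 0, 0], [0, 0, 0]], [[0, 0, 0], [0, 0, 0]], [[0, 0, 0], [0, 0, 0]]])

```text
time_s: 23.05
eef_pos: [501.5, 143.2, 139.4]
ee_rot: [-0.0, 0.977, 0.212, -0.001]
force: [0.8, -0.2, 0.2]
grip_width: 0.355
```

Run:
```python
from h import *
to((502.5,144.5,103),24.6)
```

```text
t 23.05 at [501.5 143.2 139.4] yaw 24.53 F [ 0.8 -0.2  0.2] T [-0.03  0.    0.01] w 0.355
shift [ 1.5 -0.7 36.4] turn [-0.03  0.1  -0.07]
```

Request:
play_rows(motion=[[[1.5, -0.7, 8], [0, 0, 0]], [[0, 0, 10], [0, 0, 0]], [[0, 0, 6], [0, 0, 0]], [[0, 0, 3], [0, 0, 0]], [[0, 0, 0], [0, 0, 0]], [[0, 0, 0], [0, 0, 0]]])

```text
time_s: 23.55
eef_pos: [503.3, 144.7, 113.0]
ee_rot: [-0.0, 0.977, 0.212, -0.0]
force: [1.3, 0.5, -0.5]
grip_width: 0.36
```

Run:
```python
from h import *
to((502.5,144.5,103),24.6)
b=save('side','side11')
x,y=205,135;im=b[y:y+60,x:x+60].astype(int)
for r in range(0,60,2): print(r+y,''.join('#' if p.max()<45 else ('o' if p.max()<85 else ('-' if p.max()<115 else '.')) for p in im[r]))
c=ctrl.get_calibration('side')
print('cup outer',projn(c,circ(502.5,144.6,120,21,8)).round(0).tolist())
print('disc bot',projn(c,circ(502.5,144.6,121.8,16,8)).round(0).tolist())
```

```text
t 23.55 at [503.3 144.7 113. ] yaw 24.51 F [ 1.3  0.5 -0.5] T [ 0.03 -0.06 -0.04] w 0.36
shift [-0.8 -0.2 10. ] turn [-0.01  0.02 -0.09]
135 #######################################o----o----.----......
137 ####################o###########-#########o##oo---------o---
139 ################ooo-############o#############o........-----
141 ##############o-oooo###########oo###############......-oo---
143 ##############oooooo#######oo##oo###############o....-o##o#o
145 ##############oooooo#######oo####################....-oo#ooo
147 ##############ooooooo#######o###o################.....##oooo
149 ##############ooooooo#######oo#o---ooooo#########.....o#####
151 o###########oo#oooooo#######oo##-ooooo#oo########-......-oo#
153 ---o#######ooo#oooooooooo####o#ooooo-o#ooooo##o.............
155 --oo########oo##ooooo-----o##ooo-ooooo#oooooo#o.............
157 -oooo#######ooo#----------o##oooooooo-ooooooo##............-
159 o#ooo#######ooo#-------ooo#o--ooo-o...-ooooo##oo-.........-o
161 o#oo--o######oo##ooooooooo##o-o----..-.-.---.o.............o
163 o#oooooo-####oo##oooooooooo##oo--------.---------
[... 563 characters left out ...]
-.-...................-..-ooooooo
183 oooooooooooooooo---...--o-oooooooooooooooooooooooooooo--....
185 ----ooooooooooooooooo----................................-oo
187 ------oooooooooooooooooooooooooo--o--------o-ooooooooooooooo
189 ---------ooooooooooooooooooooooooooooooooooooooooooooooooooo
191 ------------oooooooooooooooooooooooooooooooooooooooooooooooo
193 -----------------ooooooooooooooooooooooooooooooooooooooooooo
cup outer [[235.0, 163.0], [230.0, 160.0], [223.0, 160.0], [217.0, 163.0], [215.0, 168.0], [220.0, 171.0], [227.0, 171.0], [234.0, 168.0]]
disc bot [[232.0, 163.0], [229.0, 161.0], [223.0, 161.0], [218.0, 163.0], [218.0, 166.0], [221.0, 169.0], [227.0, 169.0], [232.0, 167.0]]
```

Request:
play_rows(motion=[[[-0.7, -0.1, 1], [0, 0, 0]], [[0, 0, 1], [0, 0, 0]], [[0, 0, 1], [0, 0, 0]], [[0, 0, 0.5], [0, 0, 0]], [[0, 0, 0], [0, 0, 0]]])

```text
time_s: 24.02
eef_pos: [502.6, 144.6, 109.6]
ee_rot: [-0.0, 0.977, 0.212, -0.0]
force: [-0.1, 0.2, -1.4]
grip_width: 0.353
```

Request:
play_rows(motion=[[[0, 0, 0.7], [0, 0, 0]], [[0, 0, 0.7], [0, 0, 0]], [[0, 0, 0.6], [0, 0, 0]], [[0, 0, 0], [0, 0, 0]]])

```text
time_s: 24.35
eef_pos: [502.6, 144.6, 107.6]
ee_rot: [-0.0, 0.977, 0.212, -0.0]
force: [-1.0, 0.1, -0.2]
grip_width: 0.356
```

Underside is about 117 mm, below the 120 mm cup rim, with no contact. The disc is inside the cup; continuing.

Request:
play_rows(motion=[[[0, 0, 0.8], [0, 0, 0]], [[0, 0, 0.8], [0, 0, 0]], [[0, 0, 0.8], [0, 0, 0]], [[0, 0, 0.8], [0, 0, 0]], [[0, 0, 0.8], [0, 0, 0]], [[0, 0, 0], [0, 0, 0]]])

```text
time_s: 24.85
eef_pos: [502.6, 144.6, 103.5]
ee_rot: [-0.0, 0.977, 0.212, -0.0]
force: [0.8, -0.2, 0.9]
grip_width: 0.354
```

Request:
play_rows(motion=[[[0, 0, 0.5], [0, 0, 0]], [[0, 0, 0.5], [0, 0, 0]], [[0, 0, 0.5], [0, 0, 0]], [[0, 0, 0], [0, 0, 0]]])

```text
time_s: 25.18
eef_pos: [502.6, 144.6, 102.1]
ee_rot: [0.0, 0.977, 0.212, -0.0]
force: [0.0, -0.7, 0.3]
grip_width: 0.356
```

Request:
play_rows(motion=[[[0, 0, 0.4], [0, 0, 0]], [[0, 0, 0.4], [0, 0, 0]], [[0, 0, 0.4], [0, 0, 0]], [[0, 0, 0], [0, 0, 0]]])

```text
time_s: 25.52
eef_pos: [502.6, 144.6, 100.9]
ee_rot: [-0.0, 0.977, 0.212, -0.0]
force: [-0.4, 0.6, -0.9]
grip_width: 0.359
```

Request:
play_rows(motion=[[[0, 0, 0.4], [0, 0, 0]], [[0, 0, 0.4], [0, 0, 0]], [[0, 0, 0], [0, 0, 0]]])

```text
time_s: 25.77
eef_pos: [502.6, 144.6, 100.1]
ee_rot: [-0.0, 0.977, 0.212, -0.0]
force: [-0.3, 0.8, -0.6]
grip_width: 0.355
```

Request:
play_rows(motion=[[[0, 0, 0.4], [0, 0, 0]], [[0, 0, 0], [0, 0, 0]], [[0, 0, 0], [0, 0, 0]], [[0, 0, 0], [0, 0, 0]], [[0, 0, 0], [0, 0, 0]], [[0, 0, 0], [0, 0, 0]]], fingers=44)

```text
time_s: 26.27
eef_pos: [502.7, 144.6, 99.8]
ee_rot: [0.0, 0.977, 0.212, 0.0]
force: [-0.2, -0.3, -0.6]
grip_width: 0.516
```

Request:
play_rows(motion=[[[0, 0, -2], [0, 0, 0]], [[0, 0, -5], [0, 0, 0]], [[0, 0, -10], [0, 0, 0]], [[0, 0, -20], [0, 0, 0]], [[0, 0, -30], [0, 0, 0]], [[0, 0, -35], [0, 0, 0]], [[0, 0, -30], [0, 0, 0]], [[0, 0, 0], [0, 0, 0]]])

```text
time_s: 26.93
eef_pos: [504.8, 144.8, 238.8]
ee_rot: [0.001, 0.977, 0.213, 0.006]
force: [-0.4, -0.7, 1.3]
grip_width: 0.513
```

Request:
play_rows(motion=[[[-20, 30, 0], [0, 0, 0]], [[-20, 30, 0], [0, 0, 0]], [[-20, 30, 0], [0, 0, 0]], [[-20, 30, 0], [0, 0, 0]], [[-20, 30, 0], [0, 0, 0]], [[-20, 30, 0], [0, 0, 0]], [[-20, 30, 0], [0, 0, 0]], [[0, 0, 0], [0, 0, 0]], [[0, 0, 0], [0, 0, 0]]])

```text
time_s: 27.68
eef_pos: [462.2, -105.8, 232.2]
ee_rot: [0.0, 0.978, 0.211, 0.0]
force: [-0.4, 0.2, 0.6]
grip_width: 0.516
```

Run:
```python
from h import *
to((475,-388.8,60),24.5)
a=save('top','top12');b=save('side','side12')
cr=lambda im,x,y,w,h,f: cv2.resize(im[y:y+h,x:x+w,::-1],None,fx=f,fy=f,interpolation=cv2.INTER_CUBIC)
cv2.imwrite('pics/m12.png',cv2.convertScaleAbs(np.hstack([cr(a,130,205,100,100,4),cr(b,195,110,100,100,4)]),alpha=1.4))
for c,f in(('top',a),('side',b)):
    print(c,fit(c,f'pics/{c}12.png',lambda p:circ(p[0],p[1],131,16),(502.5,144.6),(8,8),.6))
```

```text
t 27.68 at [ 462.2 -105.8  232.2] yaw 24.35 F [-0.4  0.2  0.6] T [-0.   -0.01 -0.04] w 0.516
shift [-105.   263.   172.2] turn [ 0.01 -0.01 -0.15]
top (array([505.  , 145.48]), np.float64(-9.35))
side (array([502.16, 144.4 ]), np.float64(-14.5))
```

Run:
```python
from h import *
def tops(p,ks):
    w=np.radians(p[2])+np.pi/2;return np.vstack([circ(p[0]+60*np.cos(w+k*np.pi/3),p[1]+60*np.sin(w+k*np.pi/3),p[3],16,60) for k in ks])
for c in('side','top'):
    f=f'pics/{c}12.png'
    print(c,'five',fit(c,f,lambda p:tops(p,[1,2,3,4,5]),(557,169.6,114.5,131),(5,5,5,.01),.6),'six',fit(c,f,lambda p:tops(p,range(6)),(557,169.6,114.5,131),(5,5,5,.01),.6))
    print(' disc z', fit(c,f,lambda p:circ(502.4,144.6,p[0],16),(131,),(10,),.6))
print(spot('side','disc'),spot('side','cup'),spot('top','disc'))
b=cv2.imread('pics/side12.png')[145:180,205:260].astype(int)
for r in range(0,35,1): print(r+145,''.join('#' if p.max()<45 else ('o' if p.max()<85 else ('-' if p.max()<115 else '.')) for p in b[r]))
```

```text
side five (array([556.43, 170.65, 114.18, 130.99]), np.float64(-8.66)) six (array([556.41, 169.96, 114.68, 131.  ]), np.float64(-9.6))
 disc z (array([130.88]), np.float64(-14.47))
top five (array([558.61, 171.25, 114.68, 130.99]), np.float64(-9.01)) six (array([558.97, 170.94, 114.6 , 131.  ]), np.float64(-9.05))
 disc z (array([140.91]), np.float64(-9.19))
[(0.85, array([297.6, 468.9])), (0.75, array([255.5, 443.3])), (0.73, array([330.9, 394.4]))] [(0.92, array([262.1, 165.1]))] [(0.72, array([449. , 318.2])), (0.68, array([187.2, 276.4])), (0.66, array([425.5, 342. ]))]
145 ##################################################o...o
146 ##################################################-...#
147 ##################################################-...#
148 ##################################################....o
149 ##################################################....o
150 ##################################################.....
151 ##################################################.....
152 #################################################o.....
153 ####################ooo############
[... 880 characters left out ...]
oooooooooo##########oo###-------------oo
169 #########o-ooooooooooooooo#########oo###o-----------ooo
170 ##########-#oooooooooooooo#########oo####o---------oooo
171 #########o-###ooooooooooo##########ooo##ooooooooooooooo
172 #########o.o######o#o##############ooo##ooooooooooooooo
173 #########o..o#######################oo###oooooooooooooo
174 #########oo..oo#########ooo#########oo##ooooooooooooooo
175 #########ooo...-ooooooo--.-#########oo###ooooooooooooo#
176 #########-oooo...-...-.....#########oo####ooooooooo####
177 #########.-ooooo...........#########oo#################
178 #########..-ooooo-.........#########oo################o
179 #########....-oooooo.......o########ooo#-o########o#o-.
```

```bash
python3 -c "
from rig import ctrl
print(ctrl.finish_job())"
```

```text
the job is handed in; nothing more can be done
None
```

The carousel is keyed and home on its seat, and the bare 32 mm disc stands flat in the empty cup. I handed the job in at about 28 s of the 64 s, with the gripper open and clear. `finish_job` reports no verdict.

**Carousel:** I lifted it by the fin and turned it to the dog angle read from the pictures (about 24.5°). It went down over the pin and dogs without any searching turn. It met the seat at TCP z 136.8, the height expected. The wrist never showed more than about 2 N of upward push there. The later side and top pictures showed the carousel at yaw about 114.5°, with the plate flush with the rim.

**Disc:** The first close on the disc missed because the fingertips sit about 21 mm behind the stated TCP. I found this by touching the disc top, with a peak of about 13 N, and then regrasped 10 mm below the bench zero reading. It went into the cup without touching the rim.

**Last checks:**
- **Side camera:** the disc is at (502.2, 144.4) with its top at z 130.9, against the predicted (502.5, 144.6) and 131. That fits the disc standing on the cup floor.
- **Top camera:** this disagreed. Its fit placed the disc about 2.5 mm further in x, the same bias it showed on the carousel, and its height estimate (141) was unusable.
- **Final picture:** I had used all 12 views, so I could not look at it. These checks are numerical only.
- **Bystanders:** I never moved near the standard, jar or brush, but I did not re-measure them.

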